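# Shut the centrifuge lid and start the spin

## Task

Get the bench centrifuge spinning: with the fingertips, push its open lid over and down from its outer face until it is fully shut, gently and without slamming it, then press the round start key fully down and let go, leaving the lid shut. Nothing is to be gripped or lifted: do not pinch the lid or touch its black underside, do not press the start key before the lid is shut, do not press the oblong stop key, and leave everything else on the bench where it stands.

Things in the scene. Friction and masses are not known exactly. Their poses are not given: they have to be found in the camera images.
- centrifuge: Bench microcentrifuge, fixed: white housing 230 (x) x 210 (y) x 120 mm high, open rotor well under a hinged lid; before the lid a lower flat deck 65 mm deep, top 105 mm above the bench, with two keys. Origin: centre of its underside. Its x points from front (deck) to back (hinge), z up; the front faces roughly the robot, turned up to 0.4 rad either way.
- lid (a joint): Lid angle in rad: 0 fully shut (level, on the rim), larger is farther open, pi/2 upright; stop at 1.9. Starts between 1.0 and 1.65. The hinge is stiff (friction about 0.3 N m): the lid stays wherever it is left and does not fall, so it must be pushed all the way; up to 5 N near the free edge moves it.
- lid_hinge (a point): Middle of the hinge line, on the lid's underside at its back edge: 100 mm behind the centrifuge's origin along its x, 120.5 mm above the bench. The hinge line runs along the centrifuge's y. The point turns with the lid: its -x axis points along the lid to the free edge, its z is the lid's outward normal (up when shut, backwards when upright).
- lid_edge (a point): Middle of the lid's free edge, on its outer face. The lid is a flat grey slab, 150 mm from hinge to free edge, 190 mm wide, 16 mm thick. The outer face is on top when shut and faces up and back (away from the deck) when open; a flat dark disc marks its middle. Shut, its top is 136.5 mm above the bench.
- lid_liner (a point): Middle of the black rubber liner on the lid's underside, 130 x 170 mm, 4 mm thick, set in 10 mm from the lid's edges: the side that must not be touched. Axes as point lid_hinge.
- start_key_top (a point): Centre of the top of the start key: the ROUND white key, 26 mm across, in a round black collar of 42 mm. On the deck, 84 mm in front of the centrifuge's origin and 55 mm to one side of its middle line (left or right varies; the stop key is on the other side). Unpressed, its top is 127 mm above the bench, 10 mm above the collar. z up.
- start_key (a joint): Travel of the round start key in m: 0 up, 0.006 fully down. It springs back; about 1.5 N starts it and 5 N takes it fully down.
- stop_key_top (a point): Centre of the top of the stop key: the OBLONG white key, 16 x 44 mm (long side across the machine), in an oblong black collar 32 x 60 mm, on the deck on the other side from the start key. Same height and spring as the start key.
- stop_key (a joint): Travel of the oblong stop key in m: 0 up, 0.006 fully down.
- tip_box: Purple pipette-tip box with clear cover, 86 x 122 x 70 mm, close to the left (+y) side of the centrifuge. Origin: centre of its underside, z up. A bystander, to be left alone.
- tip_box_b: Second purple tip box of the same size, on the left of the bench. Origin: centre of its underside, z up. A bystander, to be left alone.
- bottle: Bottle 60 mm across, 130 mm high, close to the right (-y) side of the centrifuge. Origin: centre of its underside, z up. A bystander, to be left alone.
- jar: Amber jar 52 mm across, 65 mm high, close to the right side of the centrifuge, behind the bottle. Origin: centre of its underside, z up. A bystander, to be left alone.
- tube_rack: Flat pink tube rack 75 x 120 x 24 mm in front of the centrifuge. Origin: centre of its underside, z up. A bystander, to be left alone.
- rotor_cover: Black rotor cover, a disc 130 mm across with a hub, 26 mm high overall, lying on the right of the bench. Origin: centre of its underside, z up. A bystander, to be left alone.
- pipette: Hand pipette about 270 mm long, 26 mm wide, 24 mm high, lying on the right of the bench. Its long axis is x. Origin: centre of its underside, z up. A bystander, to be left alone.

How it is judged:
On the way, in this order (a step that is already met when the one before it is completed fails the run):
1. the lid is fully shut (within 0.04 rad) (value of joint lid below 0.04 rad), for 0.2 s.
2. the start key is pressed at least 4.5 mm down with the lid shut (value of joint lid below 0.04 rad and value of joint start_key above 0.0045 m), for 0.05 s.
At the end, for the whole second after the job is handed in: The lid is shut to within 0.04 rad (about 6 mm at its free edge), and both keys are up again (within 1.5 mm) (value of joint lid below 0.04 rad and value of joint each of start_key, stop_key below 0.0015 m); the robot touches nothing.
It fails at once if the lid is slammed: it shuts faster than 2.5 rad/s (velocity of joint lid below -2.5 rad/s).
It fails at once if the lid is pinched or lifted: the fingers press on its black underside with over 1 N, or it is bent back beyond 1.8 rad (contact force between the fingers and lid_c1 above 1 N or value of joint lid above 1.8 rad).
It fails at once if the start key is pressed (over 3 mm) before the lid is shut (value of joint lid above 0.06 rad and value of joint start_key above 0.003 m).
It fails at once if the stop key is pressed (over 3 mm) (value of joint stop_key above 0.003 m).
It fails at once if a bystander is shifted or lifted more than 15 mm or tipped over 0.3 rad (distance of any of tip_box, tip_box_b, bottle, jar, tube_rack, rotor_cover, pipette from where it was at the start of the episode above 0.015 m or angle between any of tip_box, tip_box_b, bottle, jar, tube_rack, rotor_cover, pipette's own z axis and vertical above 0.3 rad).
It also fails if it takes over 42 s, if anything falls off the work surface, if the arm or the gripper's body presses on something with over 40 N, if the wrist force passes 120 N, or if a joint passes its speed limit or range.

## Robot

A 7-joint arm with a two-finger parallel gripper is mounted at the origin on the work surface. World frame = base frame: x ahead of the robot, y to its left, z up, the work surface at z = 0. Lengths are in m, angles in rad, forces in N, time in s.
With the tool pointing down it reaches from about 0.4 to 0.85 m from the base axis. Payload 4.4 kg.
Tool frame: the origin (TCP) lies between the finger pads; the fingertips stand 17 mm ahead of it and the grasp point (between the pads) lies 2 mm behind it; z points along the fingers, y is the line along which they close (so a half turn about z gives the same grasp; the last joint's range is limited). The gripper opens to 94 mm and grips with 3 to 60 N. Pads are 16 mm wide; open, the fingers measure 119 mm over their backs; the gripper's body (75 mm by 177 mm) begins 78 mm behind the grasp point.
Start: joints at [-1.285, 0.628, 0.038, 1.517, -0.027, 0.996, -0.02], TCP at [0.224, 0.61, 0.222] pointing down, gripper open.
Joint ranges: [-3.06, 3.06], [-0.37, 2.12], [-1.25, 1.32], [0.18, 2.47], [-1.1, 4.24], [0.23, 1.98], [-2.94, 2.94]. Speed limits (rad/s): [2.57, 2.57, 3.14, 3.14, 3.14, 3.14, 3.14].

## Interface

Orientations are given as a rotation vector (axis times angle).
In Python, from rig import manip gives the robot as it stands.
- The arm moves only by the shell command python3 -m pendant 'ROWS' [FORCE]. ROWS is a JSON object of lists of equal length, an entry for each row: "angular": the turn, a rotation vector about the tool's x, y, z scaled (see below), a list of three; "xyz": the shift along the tool's x, y, z scaled (see below), a list of three; "gripper": the closure, from 0 (fully open) to 1 (shut). In form: {"angular": [[ax, ay, az], ...], "xyz": [[x, y, z], ...], "gripper": [gripper, ...]}. A call has exactly 5 rows; each row shifts and turns the commanded pose from where the row before left it, along the tool's axes as they then stand; what a row does not reach is not made up. The controller multiplies each number of a shift by 0.4 m and each number of a turn by pi/2 rad. A row lasts 1/10 s, in which the tool goes at most 50 mm and 8.59 degrees, less where a joint would pass 70% of its speed; a pose out of reach is approached as far as the arm can. A call with a number of a shift or a turn outside -1 to 1 is refused whole. A call with a gripper value outside its range is refused whole. The fingers move at their own pace and stop on an object; FORCE is the grip in N (left out, the last holds). Time passes only in rows, so rows that do not move let the fingers close, or fill a call up. It gives the time, the measured TCP pose, the force, the opening and the grip force at its end, in the units of the state.
- manip.observe(): the state, without advancing time (a new reading comes with each control period).
- manip.capture(name): name is "scene" or "top" or "wrist"; returns (picture, depth): 384x512x3 uint8, red, green, blue; 384x512 float32, m along the optical axis (not along the pixel's ray), 0 where there is no reading.
- manip.camera_model(name): a dict with "vertical_fov" (degrees; the focal length in pixels is half the picture's height over the tangent of half this angle, whatever the lens; pixels are square), "cx", "cy" (the principal point, pixels), "rvec" (rotation vector, rad) and "tvec" (3), from world to camera coordinates, as OpenCV has them; the wrist camera has in their place "tool_from_camera" (4x4, takes a point from camera to tool coordinates, whose origin is the TCP and whose axes are the flange's). Camera axes: x right, y down, z forward; pixel columns grow to the right and rows downward; lengths in m; the calibration is good to about 2 mm. A picture is of the moment at which its call begins: read the wrist's pose just before it. camera_model takes no time and is no camera call.
- manip.finish_job(): hands the job in; it is judged then, once.
The state is a dict: "clock": time; "q": joint angles; "qvel": joint speeds; "joint_efforts": joint torques, N m; "tcp_pos": TCP position; "orientation": TCP orientation; "force": force on the tool from outside, world axes, zero at the start; "wrist_torque": the same for the moment, N m; "gripper_width": finger opening in m; "grip_force": force on a finger pad.
Only numpy, scipy, OpenCV 4.12 (cv2) and the standard library are available. Lean on these libraries where they do the work, as an engineer would, in place of code of your own. Each camera call takes 0.05 s, during which the arm holds its last target. There are 200 camera calls.

## Working session

There is one attempt and no reset: what is moved stays moved. The work goes in short steps, Python scripts to look and compute and a shell command to move; the robot and the scene stay as the last step left them, time stands still between calls to the robot, and variables do not carry over. Pictures are saved under pics/ and viewed, at most 10 in all, crops included, and the job is handed in when it is done.

```bash
mkdir -p pics; ls; cat > h.py <<'E'
import numpy as np,cv2
from scipy.spatial.transform import Rotation as R
from rig import manip
def K(m):
    f=192/np.tan(np.radians(m["vertical_fov"])/2); return f,m["cx"],m["cy"]
def points(name,depth):
    m=manip.camera_model(name); f,cx,cy=K(m)
    v,u=np.mgrid[:384,:512]; P=np.stack([(u-cx)/f*depth,(v-cy)/f*depth,depth],-1)
    Rm=R.from_rotvec(np.ravel(m["rvec"])).as_matrix()
    return (P-np.ravel(m["tvec"]))@Rm
E
python3 - <<'E'
from h import *
s=manip.observe(); print({k:np.round(v,3) for k,v in s.items()})
ims=[]
for n in("scene","top"):
    i,d=manip.capture(n); np.savez(f"{n}.npz",i=i,d=d); cv2.imwrite(f"pics/{n}.png",i[...,::-1])
    m=manip.camera_model(n); print(n,m, (d==0).mean())
E
```

```text
pics
{'clock': np.float64(0.0), 'q': array([-1.285,  0.629,  0.038,  1.518, -0.027,  0.996, -0.02 ]), 'qvel': array([ 0.001,  0.   , -0.002, -0.001, -0.001, -0.001, -0.   ]), 'joint_efforts': array([-0.0000e+00, -5.4974e+01,  1.1430e+00, -1.8664e+01, -5.2000e-02,
        2.3000e-02,  0.0000e+00]), 'tcp_pos': array([0.224, 0.61 , 0.222]), 'orientation': array([-5.500e-01, -3.093e+00,  3.000e-03]), 'force': array([ 0.21 ,  0.229, -0.042]), 'wrist_torque': array([ 0.014, -0.005,  0.034]), 'grip_force': np.float64(0.0), 'gripper_width': np.float64(0.094)}
scene {'vertical_fov': 57.749804680901605, 'cx': 258.57409101751847, 'cy': 188.06952888253142, 'rvec': array([ 2.11569838,  0.98493965, -0.4586462 ]), 'tvec': array([-0.24814728, -0.23367042,  1.44100632])} 0.0037790934244791665
top {'vertical_fov': 44.75136705757861, 'cx': 251.12305382300357, 'cy': 184.29369029015646, 'rvec': array([ 2.1430832 , -2.20840202,  0.09680274]), 'tvec': array([-0.08638786,  0.48992224,  1.42707908])} 0.003992716471354167
```

View pics/scene.png

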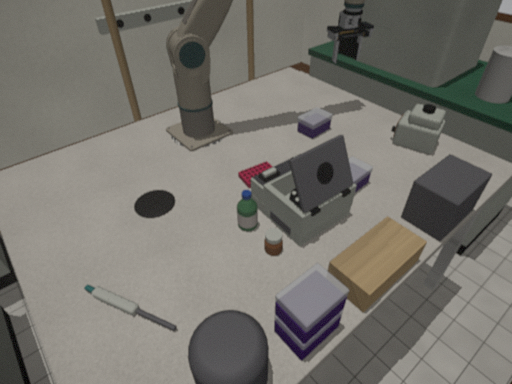

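View pics/top.png

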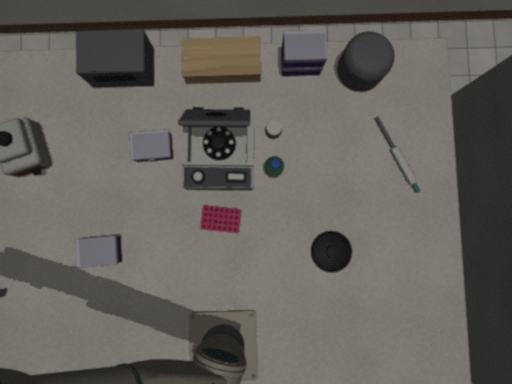

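The top view shows the centrifuge at about (218,150), almost square to the robot. The round start key is at (198,177), on the left, and the oblong stop key is at (236,177). The lid stands near upright at row 117. The scene view shows the lid's outer face with its dark disc at (325,173).

```bash
python3 - <<'E'
from h import *
D={n:np.load(n+".npz") for n in("scene","top")}
P={n:points(n,D[n]["d"]) for n in D}
# keys & collars in top view : white blobs on plane z=.127
m=manip.camera_model("top");f,cx,cy=K(m);Rm=R.from_rotvec(np.ravel(m["rvec"])).as_matrix();C=-Rm.T@np.ravel(m["tvec"])
def cast(u,v,z):
    d=Rm.T@np.array([(u-cx)/f,(v-cy)/f,1]);return C+d*(z-C[2])/d[2]
g=cv2.cvtColor(D["top"]["i"],cv2.COLOR_RGB2GRAY)
sub=g[166:192,180:256]; print("deck z",np.median(P["top"][180:186,212:222,2]))
_,b=cv2.threshold(sub,0,255,cv2.THRESH_OTSU)
for c in cv2.findContours(b,cv2.RETR_CCOMP,cv2.CHAIN_APPROX_NONE)[0]:
    if cv2.contourArea(c)>25:
        r=cv2.minAreaRect(c);u,v=r[0][0]+180,r[0][1]+166
        print("blob",np.round((u,v),1),np.round(r[1],1),r[2],cast(u,v,.127).round(4),"depth z",P["top"][int(v)-1:int(v)+2,int(u)-1:int(u)+2,2].mean().round(4))
# lid: scene cloud above z .15 near it
p=P["scene"];M=(p[...,2]>.15)&(p[...,0]>.5)&(p[...,0]<1.0)&(abs(p[...,1])<.2)
lab=cv2.connectedComponentsWithStats(M.astype(np.uint8))
i=lab[1][173,325];q=p[lab[1]==i];print("n",len(q))
for _ in range(6):
    c=q.mean(0);n=np.linalg.svd(q-c,full_matrices=False)[2][2];e=(q-c)@n;q=q[abs(e)<max(.004,2*e.std())]
n*=np.sign(n[0]);print("lid c",c,"n",n,"rms",e.std(),len(q))
print("angle",np.arccos(n[2]),"yaw",np.arctan2(n[1],n[0]))
print("zmax",np.percentile(q[:,2],[50,99,99.9]),"y range",np.percentile(q[:,1],[.5,99.5]))
# top rows: free edge
t=P["top"];M=(t[...,2]>.2)&(t[...,0]>.5)&(t[...,0]<1.)&(abs(t[...,1])<.2);w=t[M];print("top edge pts",len(w),w.mean(0),w.min(0),w.max(0))
# bystanders near
h=t[...,2]
for nm,sl in dict(bottle=(slice(155,177),slice(262,286)),tipbox=(slice(128,162),slice(128,172)),jar=(slice(118,140),slice(264,284))).items():
    q=t[sl].reshape(-1,3);q=q[q[:,2]>.03];print(nm,q.min(0).round(3),q.max(0).round(3))
E
```

```text
deck z 0.10598283828859165
blob [235.5 176.2] [15.3  5.6] 5.19442892074585 [ 0.5024 -0.0565  0.127 ] depth z 0.1262
blob [197.5 176. ] [7.8 7.8] 45.0 [0.5064 0.053  0.127 ] depth z 0.1286
blob [217.5 178.5] [25. 75.] 90.0 [ 0.4974 -0.0045  0.127 ] depth z 0.1037
blob [218.  178.4] [70.5 24.8] 1.4688007831573486 [ 0.4977 -0.0059  0.127 ] depth z 0.1037
n 2667
lid c [ 0.66461336 -0.01387842  0.20724019] n [ 0.89510304 -0.03832969  0.44420872] rms 0.0012847554158051562 2514
angle 1.1105054576857076 yaw -0.04279538909421002
zmax [0.20797601 0.25883319 0.26079855] y range [-0.10178582  0.08470054]
top edge pts 864 [ 0.64017351 -0.00974188  0.24439534] [ 0.61937767 -0.1032649   0.20003653] [0.67114952 0.08708242 0.26689116]
bottle [ 0.359 -0.201  0.031] [ 0.565 -0.099  1.465]
tipbox [ 0.359 -0.099  0.03 ] [0.659 0.266 1.465]
jar [ 0.359 -0.199  0.03 ] [ 0.679 -0.099  1.465]
```

```bash
python3 -m pendant '{"angular":[[0,0,0],[0,0,-0.05],[0,0,-0.05],[0,0,-0.05],[0,0,-0.05]],"xyz":[[0,0,-0.1],[0,0,-0.1],[0,0,-0.1],[0,0,0],[0,0,0]],"gripper":[1,1,1,1,1]}' 10
python3 -m pendant '{"angular":[[0,0,0],[0,0,0],[0,0,0],[0,0,0],[0,0,0]],"xyz":[[-0.06,-0.07,0],[-0.064,-0.075,0],[-0.064,-0.075,0],[-0.064,-0.075,0],[-0.064,-0.075,0]],"gripper":[1,1,1,1,1]}'
python3 -m pendant '{"angular":[[0,0,0],[0,0,0],[0,0,0],[0,0,0],[0,0,0]],"xyz":[[-0.064,-0.075,0],[-0.064,-0.075,0],[-0.064,-0.075,0],[-0.064,-0.075,0],[-0.064,-0.075,0]],"gripper":[1,1,1,1,1]}'
```

```text
clock: 0.6
tcp_pos: [0.2241, 0.6106, 0.3438]
orientation: [0.054, 3.14, 0.004]
force: [-0.0, 0.6, -0.7]
gripper_width: 0.0574
grip_force: 0.0
clock: 1.1
tcp_pos: [0.3454, 0.456, 0.3421]
orientation: [-0.059, -3.141, 0.001]
force: [0.1, 0.3, 0.2]
gripper_width: 0.0179
grip_force: 0.0
clock: 1.6
tcp_pos: [0.4676, 0.3013, 0.3422]
orientation: [-0.059, -3.14, 0.001]
force: [-0.7, -0.1, -0.6]
gripper_width: 0.0005
grip_force: 0.0
```

```bash
python3 -m pendant '{"angular":[[0,0,0],[0,0,0],[0,0,0],[0,0,0],[0,0,0]],"xyz":[[-0.064,-0.075,0],[-0.064,-0.075,0],[-0.064,-0.075,0],[-0.064,-0.075,0],[-0.064,-0.075,0]],"gripper":[1,1,1,1,1]}'
python3 -m pendant '{"angular":[[0,0,0],[0,0,0],[0,0,0],[0,0,0],[0,0,0]],"xyz":[[-0.064,-0.075,0],[-0.064,-0.075,0],[-0.064,-0.075,0],[-0.064,-0.075,0],[0,0,0]],"gripper":[1,1,1,1,1]}'
python3 - <<'E'
from h import *
s=manip.observe();print(s["tcp_pos"],s["orientation"])
i,d=manip.capture("scene");cv2.imwrite("pics/s2.png",cv2.resize(i[100:260,200:420,::-1],None,fx=3,fy=3))
E
```

```text
clock: 2.1
tcp_pos: [0.5898, 0.1467, 0.3421]
orientation: [-0.059, -3.14, 0.0]
force: [0.9, -0.6, 0.3]
gripper_width: 0.0007
grip_force: 0.0
clock: 2.6
tcp_pos: [0.6888, 0.017, 0.3408]
orientation: [-0.072, -3.14, 0.008]
force: [-0.0, -0.4, -0.7]
gripper_width: 0.0009
grip_force: 0.0
[0.68882219 0.01696548 0.34077961] [-0.07222824 -3.14027348  0.0080158 ]
```

View pics/s2.png

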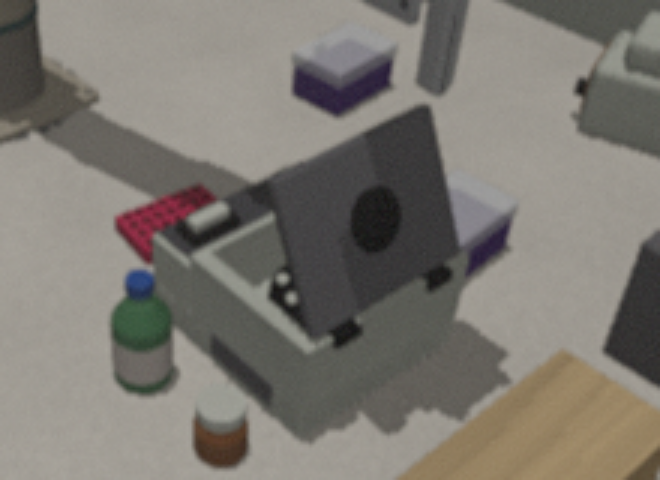

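The picture shows the closed fingertips at crop (435,90), above and behind the lid's free edge. The outer face and its disc at (375,218) are clear. Next I lower the fingertips behind the lid and approach it.

```bash
python3 -m pendant '{"angular":[[0,0,0],[0,0,0],[0,0,0],[0,0,0],[0,0,0]],"xyz":[[0,-0.03,0.05],[0,-0.035,0.05],[0,0,0.055],[0,0,0.055],[0,0,0]],"gripper":[1,1,1,1,1]}'
python3 -m pendant '{"angular":[[0,0,0],[0,0,0],[0,0,0],[0,0,0],[0,0,0]],"xyz":[[0.03,0,0],[0.03,0,0],[0.015,0,0],[0.01,0,0],[0,0,0]],"gripper":[1,1,1,1,1]}'
```

```text
clock: 3.15
tcp_pos: [0.6833, 0.0001, 0.2551]
orientation: [-0.056, -3.134, -0.001]
force: [-0.1, 0.1, -0.1]
gripper_width: 0.0007
grip_force: 0.0
clock: 3.65
tcp_pos: [0.6525, 0.0004, 0.2596]
orientation: [0.058, 3.139, 0.001]
force: [1.2, 0.9, 1.7]
gripper_width: 0.0003
grip_force: 0.6
```

```bash
python3 -m pendant '{"angular":[[0,0,0],[0,0,0],[0,0,0],[0,0,0],[0,0,0]],"xyz":[[0.03,0,0.025],[0.03,0,0.02],[0.025,0,0.02],[0.025,0,0.02],[0,0,0]],"gripper":[1,1,1,1,1]}'
python3 - <<'E'
from h import *
i,d=manip.capture("scene");p=points("scene",d)
M=(p[...,2]>.15)&(p[...,0]>.54)&(p[...,0]<.72)&(p[...,1]>-.1)&(p[...,1]<-.03);q=p[M]
for _ in range(8):
    c=q.mean(0);n=np.linalg.svd(q-c,full_matrices=False)[2][2];e=(q-c)@n;q=q[abs(e)<max(.003,2*e.std())]
n*=np.sign(n[2]);print(len(q),n,np.arccos(n[2]))
E
```

```text
clock: 4.15
tcp_pos: [0.6067, 0.0015, 0.2239]
orientation: [-0.059, -3.138, -0.0]
force: [0.9, 0.5, 0.1]
gripper_width: 0.0006
grip_force: 0.0
2914 [ 0.00998605 -0.99800431  0.06235121] 1.508404648825603
```

```bash
python3 - <<'E'
from h import *
i,d=manip.capture("scene");cv2.imwrite("pics/s3.png",cv2.resize(i[100:260,200:420,::-1],None,fx=3,fy=3))
E
```

```text
(no output)
```

View pics/s3.png

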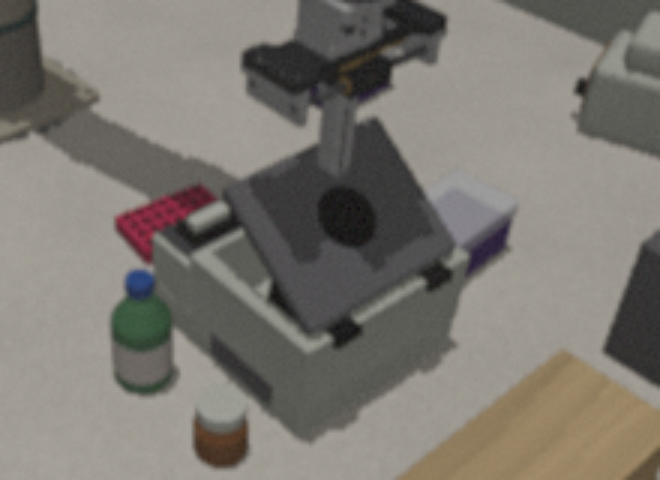

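The fingertips are pushing on the outer face between the free edge and the disc (345,215), and the lid has come down to about 0.6 rad. I continue along the arc.

```bash
python3 -m pendant '{"angular":[[0,0,0],[0,0,0],[0,0,0],[0,0,0],[0,0,0]],"xyz":[[0.022,0,0.028],[0.022,0,0.028],[0.022,0,0.028],[0.01,0,0.022],[0.008,0,0.022]],"gripper":[1,1,1,1,1]}'
python3 -m pendant '{"angular":[[0,0,0],[0,0,0],[0,0,0],[0,0,0],[0,0,0]],"xyz":[[0.005,0,0.02],[0.005,0,0.02],[0,0,0.015],[0,0,0.01],[0,0,0]],"gripper":[1,1,1,1,1]}'
```

```text
clock: 4.75
tcp_pos: [0.5754, 0.0025, 0.1732]
orientation: [0.059, 3.14, 0.0]
force: [1.6, 0.1, 1.4]
gripper_width: 0.0005
grip_force: 0.5
clock: 5.25
tcp_pos: [0.5705, 0.0027, 0.1532]
orientation: [0.06, 3.14, 0.002]
force: [-13.1, 0.8, 48.7]
gripper_width: 0.0003
grip_force: 24.1
```

```bash
python3 -m pendant '{"angular":[[0,0,0],[0,0,0],[0,0,0],[0,0,0],[0,0,0]],"xyz":[[0,0,-0.01],[0,0,0],[0,0,-0.05],[0,0,-0.07],[0,0,0]],"gripper":[1,1,1,1,1]}'
python3 - <<'E'
from h import *
s=manip.observe();print(s["tcp_pos"],s["orientation"])
i,d=manip.capture("scene");cv2.imwrite("pics/s4.png",cv2.resize(i[100:260,200:420,::-1],None,fx=3,fy=3))
p=points("scene",d)
M=(p[...,2]>.125)&(p[...,2]<.15)&(p[...,0]>.56)&(p[...,0]<.68)&(abs(p[...,1])<.08);q=p[M]
A=np.c_[q[:,:2],np.ones(len(q))];print("slope",np.linalg.lstsq(A,q[:,2],rcond=None)[0],q[:,2].mean())
i,d=manip.capture("top");g=cv2.cvtColor(i,cv2.COLOR_RGB2GRAY);cv2.imwrite("pics/t4.png",cv2.resize(i[90:210,160:300,::-1],None,fx=5,fy=5))
E
```

```text
clock: 5.75
tcp_pos: [0.5726, 0.0027, 0.202]
orientation: [0.059, 3.136, 0.0]
force: [0.2, -0.5, 1.2]
gripper_width: 0.0003
grip_force: 0.0
[0.57257181 0.00266077 0.201961  ] [5.93028220e-02 3.13567440e+00 4.98843831e-04]
slope [ 0.00071297 -0.00083418  0.13471282] 0.1351590270996364
```

View pics/s4.png

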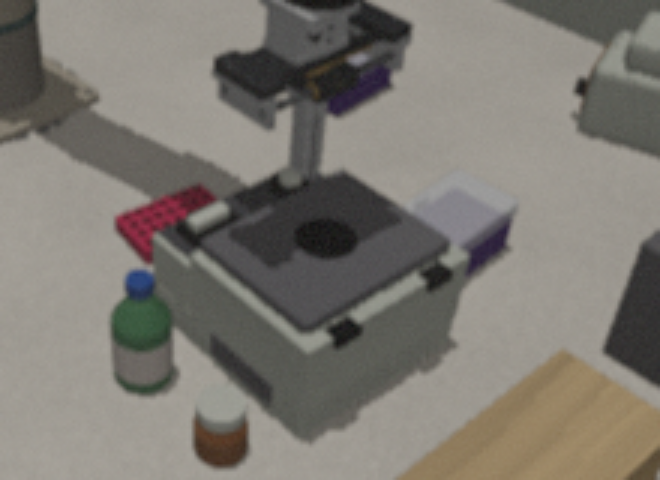

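View pics/t4.png

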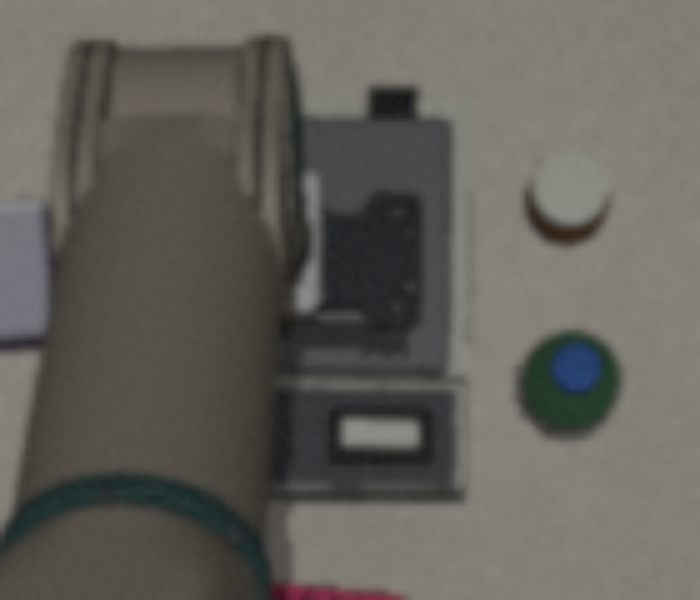

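The views show the lid lying flat on the rim (fitted slope under 0.001 rad), with its disc at scene crop (325,238). The round key is visible at (292,178) and nothing has been disturbed. I check the key position in the scene view before pressing.

```bash
python3 - <<'E'
from h import *
a=np.load("scene.npz");p=points("scene",a["d"]);g=cv2.cvtColor(a["i"],cv2.COLOR_RGB2GRAY)
M=((abs(p[...,2]-.125)<.006)&(g>110)&(p[...,0]>.47)&(p[...,0]<.53)&(abs(p[...,1])<.1)).astype(np.uint8)
n,l,st,c=cv2.connectedComponentsWithStats(M)
for k in range(1,n):
    if st[k,4]>15:q=p[l==k];print(c[k],st[k,4],q.mean(0),q.max(0)-q.min(0))
E
```

```text
[269.03846154 171.11538462] 52 [ 0.50522103 -0.05608204  0.12507936] [0.01848543 0.04185253 0.0055658 ]
```

```bash
python3 -m pendant '{"angular":[[0,0,0],[0,0,0],[0,0,0],[0,0,0],[0,0,0]],"xyz":[[0.04,0.03,0],[0.045,0.04,0],[0.04,0.03,0],[0.04,0.025,0],[0,0,0]],"gripper":[1,1,1,1,1]}'
```

```text
clock: 6.35
tcp_pos: [0.5035, 0.0568, 0.1979]
orientation: [-0.054, -3.136, -0.0]
force: [0.4, 1.1, -0.6]
gripper_width: 0.0006
grip_force: 0.0
```

The scene view puts the stop key at (0.505,-0.056), which agrees with the top view, so the start-key fix stands. I make a small correction and then press.

```bash
python3 -m pendant '{"angular":[[0,0,0],[0,0,0],[0,0,0],[0,0,0],[0,0,0]],"xyz":[[-0.007,-0.009,0.03],[0,0,0.04],[0,0,0.03],[0,0,0.015],[0,0,0]],"gripper":[1,1,1,1,1]}'
python3 -m pendant '{"angular":[[0,0,0],[0,0,0],[0,0,0],[0,0,0],[0,0,0]],"xyz":[[0,0,0.01],[0,0,0.01],[0,0,0.01],[0,0,0.005],[0,0,0]],"gripper":[1,1,1,1,1]}'
```

```text
clock: 6.85
tcp_pos: [0.5087, 0.0508, 0.1519]
orientation: [-0.06, -3.139, 0.001]
force: [0.0, -0.6, 1.3]
gripper_width: 0.0004
grip_force: 0.0
clock: 7.35
tcp_pos: [0.5096, 0.0515, 0.1395]
orientation: [0.059, 3.14, 0.0]
force: [-0.8, -0.5, 4.3]
gripper_width: 0.0004
grip_force: 2.0
```

```bash
python3 -m pendant '{"angular":[[0,0,0],[0,0,0],[0,0,0],[0,0,0],[0,0,0]],"xyz":[[0,0,0.005],[0,0,0.005],[0,0,0],[0,0,0],[0,0,0]],"gripper":[1,1,1,1,1]}'
```

```text
clock: 7.85
tcp_pos: [0.5097, 0.0515, 0.1379]
orientation: [0.06, 3.139, 0.001]
force: [-4.4, -1.0, 24.8]
gripper_width: 0.0006
grip_force: 12.7
```

The force jumped to 25 N at the bottom stop, so the key is fully down. I release it and retreat.

```bash
python3 -m pendant '{"angular":[[0,0,0],[0,0,0],[0,0,0],[0,0,0],[0,0,0]],"xyz":[[0,0,-0.02],[0,0,-0.06],[0,0,-0.1],[0,0,-0.1],[0,0,-0.08]],"gripper":[1,1,1,1,1]}'
python3 -m pendant '{"angular":[[0,0,0],[0,0,0],[0,0,0],[0,0,0],[0,0,0]],"xyz":[[0,0.08,0],[0,0.1,0],[0,0.1,0],[0,0.08,0],[0,0.08,0]],"gripper":[1,1,1,1,1]}'
python3 -m pendant '{"angular":[[0,0,0],[0,0,0],[0,0,0],[0,0,0],[0,0,0]],"xyz":[[0,0.08,0],[0,0.08,0],[0,0.05,0],[0,0,0],[0,0,0]],"gripper":[1,1,1,1,1]}'
python3 - <<'E'
from h import *
i,d=manip.capture("top");p=points("top",d);print(np.median(p[174:179,196:200,2]),np.median(p[174:179,231:241,2]),np.median(p[125:150,200:240,2]))
cv2.imwrite("pics/t5.png",i[...,::-1])
E
```

```text
clock: 8.35
tcp_pos: [0.5091, 0.0516, 0.2812]
orientation: [0.059, 3.14, 0.0]
force: [-0.4, 0.1, 0.9]
gripper_width: 0.0005
grip_force: 0.0
clock: 8.85
tcp_pos: [0.5151, 0.2289, 0.2789]
orientation: [-0.058, -3.14, 0.0]
force: [-0.6, 0.6, 0.2]
gripper_width: 0.0003
grip_force: 0.0
clock: 9.35
tcp_pos: [0.5186, 0.3104, 0.2786]
orientation: [-0.059, -3.14, 0.003]
force: [0.7, -0.8, -0.0]
gripper_width: 0.0005
grip_force: 0.0
0.12716686038878794 0.12690741193375102 0.1366472267957166
```

View pics/t5.png

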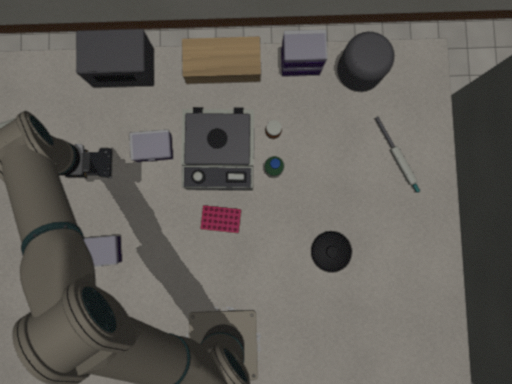

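The lid is shut around (217,138), with its top at 136.6 mm. Both keys at (198,176) and (236,176) are up at 127 mm, the bystanders are where they were, and the arm is clear.

```bash
python3 -c "from rig import manip;print(manip.finish_job())"
```

```text
the job is handed in; nothing more can be done
None
```

The lid was pushed shut from its outer face, the start key was pressed fully down and released, and the job was handed in at about 9 s; the last image showed the lid shut, both keys up and nothing else moved, but the hand-in returned no verdict.

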